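# Press the garnish tools home in their sloping tray

## Robot

A 6-joint arm with a two-finger parallel gripper is mounted at the origin on a cart in front of the work surface, level with it; the furniture and walls round the work are solid. World frame = base frame: x ahead of the robot, y to its left, z up, the work surface at z = 0. Lengths are in m, angles in rad, forces in N, time in s.
With the tool pointing down it reaches from about 0.3 to 0.875 m from the base axis. Payload 6.4 kg.
Tool frame: the origin (TCP) lies at the very end of the fingers, on their centre line; the grasp point (between the pads) lies 19 mm behind it; z points along the fingers, y is the line along which they close (so a half turn about z gives the same grasp; the last joint's range is limited). The gripper opens to 85 mm and grips with 20 to 120 N. Pads are 22 mm wide; open, the fingers measure 114 mm over their backs; the gripper's body (76 mm by 85 mm) begins 54 mm behind the grasp point. The pads swing forward as they close: fully open they stand 13 mm farther back than shut.
Start: joints at [1.141, 0.181, 1.607, -0, 1.354, -0.206], TCP at [0.128, 0.561, 0.231] pointing down, gripper open.
Joint ranges: [-2.99, 2.99], [-0.89, 2.07], [0.3, 2.58], [-1.14, 4.28], [0, 2.63], [-3.12, 3.12]. Speed limits (rad/s): [2.57, 2.57, 3.01, 3.14, 3.14, 3.14].

## Interface

Orientations are given as a unit quaternion [w, x, y, z].
In Python, from bench import ctrl gives the robot as it stands.
- The arm moves only by the tool jog_arm, never from a script. Its argument "series" is a list that holds one entry, the list of rows, each a list of 7 numbers: the shift along the tool's x, y, z in mm, then the turn, a rotation vector about the tool's x, y, z in rad, then the finger opening in mm, from 0 to 85.4. In form: [[[tx, ty, tz, rx, ry, rz, gripper], ...]]. A call has exactly 10 rows; each row shifts and turns the commanded pose from where the row before left it, along the tool's axes as they then stand; what a row does not reach is not made up. A row lasts 1/10 s, in which the tool goes at most 50 mm and 8.59 degrees, less where a joint would pass 70% of its speed; a pose out of reach is approached as far as the arm can. A call with a gripper value outside its range is refused whole. The fingers move at their own pace and stop on an object; the grip force is fixed at half the most. Time passes only in rows, so rows that do not move let the fingers close, or fill a call up. It gives the time, the measured TCP pose, the force, the opening and the grip force at its end, in the units of the state.
- ctrl.get_obs(): the state, without advancing time (a new reading comes with each control period).
- ctrl.camera(name): name is "scene" or "top" or "wrist"; returns a dict with "frame" (480x640x3 uint8, blue, green, red), "z_map" (480x640 float32, m along the optical axis (not along the pixel's ray), 0 where there is no reading), "fx", "fy", "cx", "cy" (pixels), "xyz" and "rotation" of the camera in the world. Camera axes: x right, y down, z forward; pixel columns grow to the right and rows downward; lengths in m; the calibration is good to about 2 mm. A picture is of the moment at which its call begins.
- ctrl.hand_in(): hands the job in; it is judged then, once.
The state is a dict: "time_s": time; "q": joint angles; "dq": joint speeds; "joint_efforts": joint torques, N m; "eef_pos": TCP position; "eef_rot": TCP orientation; "wrist_force": force on the tool from outside, world axes, zero at the start; "torque": the same for the moment, N m; "opening": opening from 0.0 (shut) to 1.0 (fully open); "grasp_force": force on a finger pad.
Only numpy, scipy, OpenCV 4.12 (cv2) and the standard library are available. Lean on these libraries where they do the work, as an engineer would, in place of code of your own. Each camera call takes 0.05 s, during which the arm holds its last target. There are 200 camera calls.

## Task

Put the melon baller and the spreader away in the sloping tool tray: lay each in the cutout of its own shape, with the head in the head recess and the baller's bowl open side out, and press it down past the sprung ribs until the whole handle snaps home, below the face of the insert at both ends. Leave both tools in place, and do not push the fruit, the bowl and the jam jar about.

Things in the scene. Friction and masses are not known exactly. Their poses are not given: they have to be found in the camera images.
- melon_baller: melon baller 170 mm long: dark wooden octagonal handle, 22 mm across flats, 112 mm long, black bolster; steel neck and half-ball bowl 28 mm wide, open side up; 90 g. Origin: underside of the handle at mid-length; +y towards the head, z up. Handle y -56 to 56, top z 22, upright side flats at x -11 and 11 from z 6.5 to 15.5; bowl centred at y 100, foot z 0, rim z 14.5
- spreader: spreader 183 mm long: the same octagonal dark wooden handle (22 mm across flats, 112 mm long) with a flat round-ended steel blade 26 mm wide, 3 mm thick, from y 56 to 127 at z 11; 90 g. Origin and axes as for the melon baller: underside of the handle at mid-length, +y towards the blade, z up
- melon_baller_butt (a point): point on the axis of the melon baller's handle, 50 mm from mid-handle towards the butt (tool y -50, z 11); seated, it lies 11 mm above the cutout's floor
- melon_baller_neck (a point): point on the axis of the melon baller's handle, 50 mm from mid-handle towards the head (tool y 50, z 11); seated, it lies 11 mm above the cutout's floor
- spreader_butt (a point): point on the axis of the spreader's handle, 50 mm from mid-handle towards the butt (tool y -50, z 11); seated, it lies 11 mm above the cutout's floor
- spreader_neck (a point): point on the axis of the spreader's handle, 50 mm from mid-handle towards the head (tool y 50, z 11); seated, it lies 11 mm above the cutout's floor
- insert: grey moulded insert in a dark wooden frame (4 mm above its face), fixed, sloping 30 degrees, its face up and to its front. Origin on the face, at mid-handle on the middle cutout; +x up the slope, +y left along the cutouts towards the head recesses, +z out of the face. Frame: x -106 to 106, y -76 to 146. A fixed pickle fork fills the upper cutout (x 56); handles in it lie 3 mm below the face
- baller_seat (a point): where the melon baller's origin belongs: floor of the middle cutout (round head recess, x 0 on the insert), 25 mm below the face. Axes as the insert; the seated tool's axes point the same way. The handle part is 25 mm wide and 120 mm long (y -60 to 60)
- spreader_seat (a point): where the spreader's origin belongs: floor of the lowest cutout (blade-shaped recess, x -56 on the insert), 25 mm below the face. Axes as the insert; the seated tool's axes point the same way. The handle part is 25 mm wide and 120 mm long (y -60 to 60)
- finger_trough (a point): middle of the floor of the finger trough, 56 mm wide (insert y -28 to 28) and 31 mm deep, that crosses all the cutouts, so that the fingers can hold a handle by its side flats at mid-length while it goes in. Handles stand 56 mm apart, 34 mm between their flats: to let go there, open no more than about 14 mm a side
- baller_rib (a point): one of the sprung smooth ribs: in each empty cutout one stands out of either wall at insert y -42 and 42, 5 mm below the face, 16 mm between the pair. A handle laid in stops on them with its top 16 mm above the face. Pushed along -z (15 to 20 N at mid-handle, or half at each end) it spreads them, snaps past, and they hold it on the floor
- small_bowl: white bowl, 115 mm across, 56 mm high, bystander; origin under its centre
- apple: apple, 72 mm across, 63 mm high, bystander; origin under its centre
- lemon: lemon, 78 x 55 x 56 mm, bystander; origin under its centre
- jam_jar: jam jar, 68 mm across, 84 mm high, bystander; origin under its centre

How it is judged:
By the outcome, as a careful person would: the job done as asked, in the order asked, and still so for the second after the job is handed in, with the robot touching nothing.
It also fails if it takes over 64 s, if anything falls off the work surface, if the arm or the gripper's body presses on something with over 40 N, if the wrist force passes 120 N, or if a joint passes its speed limit or range.

## Working session

There is one attempt and no reset: what is moved stays moved. The work goes in short steps, Python scripts to look and compute and a tool call to move; the robot and the scene stay as the last step left them, time stands still between calls to the robot, and variables do not carry over. Pictures are saved under pics/ and viewed, at most 10 in all, crops included, and the job is handed in when it is done.

Besides the shell and the picture viewer there is one more tool, called by a JSON object that holds its "fn" and its "kwargs". jog_arm: Moves the arm, as the interface text tells. Its arguments: {"type":"object","properties":{"series":{"type":"array"}},"required":["series"]}

```bash
ls; mkdir -p pics; cat > h.py <<'E'
import numpy as np, cv2
from bench import ctrl
from scipy.spatial.transform import Rotation as R
def rot(c):
    r=np.array(c["rotation"],float)
    return r if r.shape==(3,3) else R.from_quat(r[[1,2,3,0]]).as_matrix()
def cloud(c):
    z=c["z_map"]; v,u=np.mgrid[:z.shape[0],:z.shape[1]]
    p=np.dstack([(u-c["cx"])/c["fx"]*z,(v-c["cy"])/c["fy"]*z,z])
    P=p@rot(c).T+np.array(c["xyz"]); P[z==0]=np.nan
    return P
E
python3 - <<'E'
from h import *
for n in ("top","scene"):
    c=ctrl.camera(n); cv2.imwrite(f"pics/{n}1.png",c["frame"]); np.save(f"{n}1.npy",cloud(c))
    print(n,c["xyz"],np.round(rot(c),3).tolist(),c["fx"],c["cx"],c["cy"],(c["z_map"]>0).mean())
print(ctrl.get_obs())
E
```

```text
pics
top [0.37976862 0.127121   0.91960353] [[0.012, -0.978, 0.21], [-1.0, -0.011, 0.006], [-0.003, -0.21, -0.978]] 454.7191777536353 323.0560721278304 242.86108112720916 0.99599609375
scene [ 0.07434858 -0.44237852  0.44918357] [[0.75, -0.288, 0.595], [-0.661, -0.345, 0.666], [0.013, -0.893, -0.449]] 433.3235172261564 318.75513080272185 236.8144239352778 0.9961686197916667
{'time_s': 0.1, 'q': array([ 1.14070373e+00,  1.81468892e-01,  1.60790809e+00,  1.27626893e-05,
        1.35379774e+00, -2.06332639e-01]), 'dq': array([ 1.08553445e-05,  9.90428658e-04, -3.65007649e-03,  2.44286809e-05,
        6.20538909e-04,  1.04779434e-03]), 'joint_efforts': array([ 1.08456523e-03, -4.45878911e+01, -3.52239275e+01, -1.39477283e-04,
        4.12901718e-03, -3.45653746e-05]), 'eef_pos': array([0.12737744, 0.56020626, 0.230473  ]), 'eef_rot': array([-2.53407163e-04,  1.11648059e-01,  9.93747496e-01, -7.49368704e-04]), 'wrist_force': array([ 0.14359443,  0.16533679, -0.20048775]), 'torque': array([ 0.03204678,  0.00386024, -0.03172458]), 'grasp_force': 0.0, 'opening': 1.000676185204647}
```

View pics/top1.png

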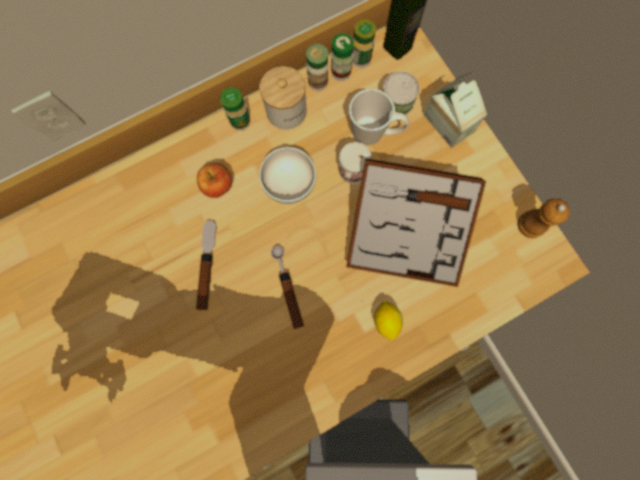

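View pics/scene1.png

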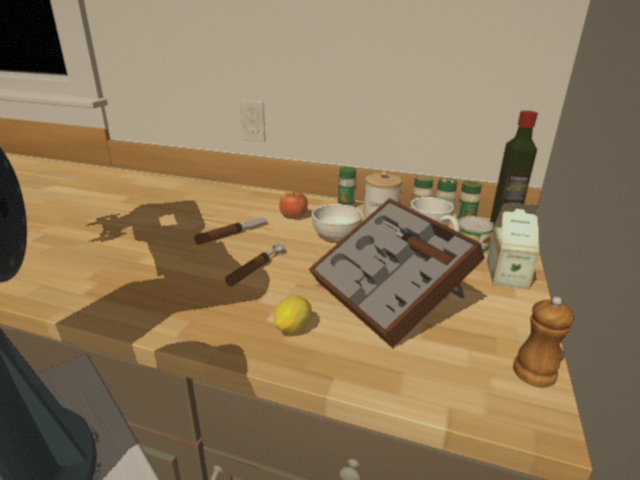

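The top view shows the spreader (handle about (204,282), blade (209,238)), the baller (handle (290,300), bowl (278,251)), and the tray at about (415,222) with its heads to the left. The scene view shows the same layout, with the lemon in front of the tray and the jar and bowl to its left.

```bash
cat > m1.py <<'E'
from h import *
P=np.load("top1.npy"); im=cv2.imread("pics/top1.png"); hsv=cv2.cvtColor(im,cv2.COLOR_BGR2HSV)
t=P[200:240,240:270].reshape(-1,3); print("table z",np.nanmean(t[:,2]),np.nanstd(t[:,2]))
# tray plane from grey
poly=np.array([[364,160],[484,180],[458,284],[348,266]]);roi=np.zeros(im.shape[:2],np.uint8);cv2.fillPoly(roi,[poly],1)
g=(roi>0)&(hsv[...,1]<60)&(hsv[...,2]>90)
S=np.load("scene1.npy");ims=cv2.imread("pics/scene1.png");hs=cv2.cvtColor(ims,cv2.COLOR_BGR2HSV)
r2=np.zeros(im.shape[:2],np.uint8);cv2.fillPoly(r2,[np.array([[388,200],[483,248],[394,343],[311,268]])],1)
g2=(r2>0)&(hs[...,1]<60)&(hs[...,2]>90)
def plane(p):
    p=p[np.isfinite(p).all(1)]
    for k in range(12):
        c=p.mean(0);n=np.linalg.svd(p-c)[2][2];n*=np.sign(n[2]);d=(p-c)@n
        p=p[(np.abs(d)<max(.002,2*d.std()))]
        
    return c,n,d.std(),len(p)
for nm,A,m in (("top",P,g),("scene",S,g2)):
    c,n,s,k=plane(A[m]);print(nm,c,n,"tilt",np.degrees(np.arccos(n[2])),"az",np.degrees(np.arctan2(n[1],n[0])),s,k)
    # frame outline: points within +-12mm.. of plane, in ROI dilated
    rr=cv2.dilate(roi if nm=="top" else r2,np.ones((9,9)))>0
    d=(A-c)@n; m=rr&(np.abs(d-.002)<.005)
    # in-plane
    h=np.array([n[0],n[1],0]);h/=-np.linalg.norm(h);yy=np.cross(n,[0,0,0])if 0 else None
    ex=h-(h@n)*n;ex/=np.linalg.norm(ex);ey=np.cross(n,ex)
    q=np.c_[(A[m]-c)@ex,(A[m]-c)@ey].astype(np.float32)*1000
    q=q[np.isfinite(q).all(1)]
    (cx,cy),(w,hh),a=cv2.minAreaRect(q);print(" rect",cx,cy,w,hh,a, "pct",np.percentile(q,[.5,99.5],axis=0).tolist())
    print(" world ctr",c+ex*cx/1000+ey*cy/1000,"ex",ex,"ey",ey)
# tools
for nm,box in (("spr",(185,210,228,315)),("bal",(262,238,310,335))):
    x0,y0,x1,y1=box;A=P[y0:y1,x0:x1];Z=A[...,2]
    m=Z>.008
    dk=m&(hsv[y0:y1,x0:x1,2]<110)
    q=A[dk];print(nm,dk.sum(),m.sum(),"ztop",np.percentile(q[:,2],[5,50,95]))
    r=cv2.minAreaRect((q[:,:2]*1000).astype(np.float32));print(" dark",r)
    r=cv2.minAreaRect((A[m][:,:2]*1000).astype(np.float32));print(" all",r)
    cv2.imwrite(f"pics/m_{nm}.png",np.hstack([m,dk]).astype(np.uint8)*255)
    qc=q[:,:2].mean(0);u=np.linalg.svd(q[:,:2]-qc)[2][0];print(" mean",qc,"dir",u)
    s=(A[m][:,:2]-qc)@u;print(" ext all",np.percentile(s,[.5,99.5])*1000,"dark",np.percentile((q[:,:2]-qc)@u,[0.5,99.5])*1000)
E
python3 m1.py
```

```text
table z -0.00010757999854995845 0.0015775660307296984
top [ 0.59985168 -0.03420307  0.07534934] [-0.527813    0.02838694  0.8488861 ] tilt 31.909278427304642 az 176.92147359093713 0.012952934270568744 9170
 rect 5.495597839355469 -2.926422119140625 219.66200256347656 206.12802124023438 84.3770751953125 pct [[-100.36762969970704, -104.53099212646484], [115.85484039306641, 105.45762664794923]]
 world ctr [ 0.60435292 -0.03737581  0.07825418] ex [ 0.84766105 -0.04558907  0.52857581] ey [ 5.37045728e-02  9.98556868e-01 -3.46944695e-18]
scene [ 0.59436621 -0.03595164  0.07417544] [-0.51985766  0.06524208  0.85175788] tilt 31.59661634406627 az 172.84678461371084 0.013043336190001751 7728
 rect 4.6140289306640625 -2.1823577880859375 224.25082397460938 210.9669189453125 88.24225616455078 pct [[-103.19477806091308, -115.68194999694825], [106.96111335754395, 102.2566802978517]]
 world ctr [ 0.5979939  -0.03860639  0.07659289] ex [ 0.8451284  -0.10606352  0.52393561] ey [1.24523085e-01 9.92216711e-01 6.93889390e-18]
spr 618 1046 ztop [0.01470534 0.02053873 0.02397921]
 dark ((494.56927490234375, 369.93707275390625), (22.932931900024414, 113.02523040771484), 88.2346420288086)
 all ((529.4212036132812, 368.1199645996094), (27.138463973999023, 182.81080627441406), 89.163818359375)
 mean [0.49157016 0.3680212 ] dir [-0.99954688  0.03010057]
 ext all [-126.63378717   53.36667492] dark [-58.15432174  53.40524747]
bal 619 749 ztop [0.01547016 0.02051504 0.02407154]
 dark ((477.7021789550781, 200.367431640625), (151.30020141601562, 22.0013484954834), 17.51691246032715)
 all ((486.2435302734375, 201.6465301513672), (168.29400634765625, 26.929840087890625), 18.39656639099121)
 mean [0.45704827 0.19364839] dir [-0.95320515 -0.30232423]
 ext all [-113.64148065   53.45126899] dark [-58.09096624  53.73631899]
```

```bash
cat > tray.py <<'E'
from h import *
def fit(A,im,poly,v0=95,verbose=True):
    """plane of grey face by RANSAC, then frame outline in the plane; returns origin,[ex ey ez]"""
    hsv=cv2.cvtColor(im,cv2.COLOR_BGR2HSV);roi=np.zeros(im.shape[:2],np.uint8);cv2.fillPoly(roi,[np.array(poly)],1)
    g=(roi>0)&(hsv[...,1]<70)&(hsv[...,2]>v0)&np.isfinite(A[...,0]); p=A[g]
    rng=np.random.default_rng(0);best=0
    for _ in range(1500):
        a=p[rng.choice(len(p),3,False)];n=np.cross(a[1]-a[0],a[2]-a[0]);l=np.linalg.norm(n)
        if l<1e-3: continue
        n/=l;n*=np.sign(n[2])
        if abs(np.degrees(np.arccos(n[2]))-30)>4: continue
        k=(np.abs((p-a[0])@n)<.002).sum()
        if k>best: best=k;bn,bc=n,a[0]
    n,c=bn,bc
    for _ in range(10):
        i=p[np.abs((p-c)@n)<.0035];c=i.mean(0);n=np.linalg.svd(i-c)[2][2];n*=np.sign(n[2])
    tilt=np.degrees(np.arccos(n[2]))
    h=-np.array([n[0],n[1],0]);h/=np.linalg.norm(h)
    ex=h-(h@n)*n;ex/=np.linalg.norm(ex);ey=np.cross(n,ex)
    return c,ex,ey,n,tilt,len(i),roi
def outline(cam_xyz,Rm,K,im,roi,c,ex,ey,n,verbose=True):
    """cast outline of frame (not table) onto plane 4 mm above face"""
    hsv=cv2.cvtColor(im,cv2.COLOR_BGR2HSV)
    r=cv2.dilate(roi,np.ones((13,13)))
    return hsv,r
if __name__=="__main__":
    P=np.load("top1.npy");im=cv2.imread("pics/top1.png");S=np.load("scene1.npy");ims=cv2.imread("pics/scene1.png")
    for nm,A,I,poly in (("top",P,im,[[364,160],[484,180],[458,284],[348,266]]),("scene",S,ims,[[388,200],[483,248],[394,343],[311,268]])):
        c,ex,ey,n,t,k,roi=fit(A,I,poly);print(nm,c,n,"tilt",t,"az",np.degrees(np.arctan2(-n[1],-n[0])),k)
        d=((A-c)@n)*1000
        rr=cv2.dilate(roi,np.ones((11,11)))>0
        m=rr&(d>-3)&(d<9)
        m=cv2.morphologyEx(m.astype(np.uint8),cv2.MORPH_OPEN,np.ones((3,3)))>0
        q=(np.c_[(A[m]-c)@ex,(A[m]-c)@ey]*1000).astype(np.float32)
        np.save(f"q_{nm}.npy",q);print(cv2.minAreaRect(q),len(q))
        hq=[]
        for axis in (0,1):
            for sgn in (1,-1):
                o=q[:,1-axis];b=np.arange(-80,81,5);e=[]
                for lo in b:
                    s=q[(o>=lo)&(o<lo+5)][:,axis]*sgn
                    if len(s)>5:e.append((lo+2.5,sgn*np.percentile(s,99)))
                e=np.array(e);f=np.polyfit(e[:,0],e[:,1],1)
                for _ in range(3):
                    w=np.abs(e[:,1]-np.polyval(f,e[:,0]))<2.5;f=np.polyfit(e[w,0],e[w,1],1)
                print(" edge",'xy'[axis],sgn,"offset %.1f slope deg %.2f n %d"%(f[1],np.degrees(np.arctan(f[0])),w.sum()))
        print(" c",c,"ex",ex,"ey",ey)
E
python3 tray.py
```

```text
top [ 0.60099973 -0.02676818  0.0877964 ] [-0.49319703  0.08253367  0.86599358] tilt 30.003646656305186 az -9.500089064936187 5447
((-4.1068267822265625, -11.824966430664062), (222.31210327148438, 213.0911865234375), 89.9208755493164) 7322
 edge x 1 offset 101.5 slope deg -0.23 n 33
 edge x -1 offset -107.6 slope deg 0.72 n 33
 edge y 1 offset 97.8 slope deg -0.20 n 33
 edge y -1 offset -120.9 slope deg 0.16 n 33
 c [ 0.60099973 -0.02676818  0.0877964 ] ex [ 0.85411678 -0.14293149  0.50005512] ey [0.16504914 0.98628534 0.        ]
scene [ 0.59396686 -0.03534889  0.08504702] [-0.49260026  0.08395451  0.86619664] tilt 29.98037154655185 az -9.672062232963443 4867
((1.0382308959960938, -2.2995147705078125), (224.64117431640625, 212.79953002929688), 89.98401641845703) 7230
 edge x 1 offset 104.5 slope deg -0.74 n 33
 edge x -1 offset -104.4 slope deg 0.21 n 33
 edge y 1 offset 106.1 slope deg -0.29 n 32
 edge y -1 offset -112.8 slope deg 0.10 n 33
 c [ 0.59396686 -0.03534889  0.08504702] ex [ 0.8538841  -0.14552859  0.49970329] ey [ 1.68008725e-01  9.85785508e-01 -1.38777878e-17]
```

```bash
cat > plan.py <<'E'
from h import *
import json
O=np.array([.5893,-.0726,.0857]); az=np.radians(-9.6)
INS=(R.from_euler('z',az)*R.from_euler('y',-np.radians(30))).as_matrix()   # columns ex,ey,ez of insert
def insert(p,O=O): return O+INS@(np.array(p)/1000)         # mm on insert -> world
TRAY=INS@np.diag([1,-1,-1])[:, [1,0,2]]@np.diag([-1,1,1])   # tool x=+ey, y=+ex, z=-ez
TRAY=np.c_[INS[:,1],INS[:,0],-INS[:,2]]
def down(d):
    d=np.array([d[0],d[1],0.]);d/=np.linalg.norm(d);z=np.array([0,0,-1.]);return np.c_[d,np.cross(z,d),z]
def pose():
    o=ctrl.get_obs();q=o["eef_rot"];return np.array(o["eef_pos"]),R.from_quat(np.array(q)[[1,2,3,0]]),o
def rows(p0,r0,p1,R1,n,grip,nd=1):
    """n equal rows from p0,r0 to p1,R1; straight line, steady turn; prints rounded rows"""
    r1=R.from_matrix(R1);w=(r0.inv()*r1).as_rotvec();p,r=np.array(p0),r0;out=[]
    for k in range(1,n+1):
        pt=p0+(p1-p0)*k/n; rt=r0*R.from_rotvec(w*k/n)
        t=np.round(r.inv().apply(pt-p)*1000,nd); v=np.round((r.inv()*rt).as_rotvec(),3)
        p=p+r.apply(t/1000); r=r*R.from_rotvec(v); out.append([*t.tolist(),*v.tolist(),grip])
    print(json.dumps(out).replace(".0,",",").replace("-0,","0,")); return p,r
E
python3 - <<'E'
from plan import *
print(INS,TRAY)
p,r,o=pose()
D=down((.953,.302)); t=np.array([.458,.194,.09])
print("angle",np.degrees((r.inv()*R.from_matrix(D)).magnitude()))
p,r=rows(p,r,t,D,20,60)
E
```

```text
[[ 8.53897616e-01  1.66768747e-01 -4.92998019e-01]
 [-1.44425971e-01  9.85996037e-01  8.33843734e-02]
 [ 5.00000000e-01  6.93889390e-18  8.66025404e-01]] [[ 1.66768747e-01  8.53897616e-01  4.92998019e-01]
 [ 9.85996037e-01 -1.44425971e-01 -8.33843734e-02]
 [ 6.93889390e-18  5.00000000e-01 -8.66025404e-01]]
angle 149.59625321010236
[[-20.2, -14.2, 7, 0, 0, 0.131, 60], [-21.8, -11.4, 7.1, 0, 0, 0.13, 60], [-23.2, -8.5, 7, 0, 0, 0.131, 60], [-24.1, -5.4, 7.1, 0, 0, 0.13, 60], [-24.5, -2.2, 7, 0, 0.001, 0.131, 60], [-24.7, 1, 7, 0, 0, 0.13, 60], [-24.3, 4.2, 7, 0, 0, 0.131, 60], [-23.5, 7.3, 7, 0, 0, 0.13, 60], [-22.4, 10.4, 7.1, 0, 0, 0.131, 60], [-20.9, 13.1, 7, 0, 0, 0.13, 60], [-19, 15.8, 7, -0.001, 0, 0.131, 60], [-16.8, 18.1, 7, 0, 0, 0.131, 60], [-14.2, 20.1, 7, 0, 0, 0.13, 60], [-11.5, 21.8, 7.1, 0, 0, 0.131, 60], [-8.6, 23.2, 7, 0, 0, 0.13, 60], [-5.5, 24, 7, 0, 0.001, 0.131, 60], [-2.4, 24.6, 7.1, 0, 0, 0.13, 60], [0.9, 24.6, 7, 0, 0, 0.131, 60], [4.1, 24.3, 7, 0, 0, 0.13, 60], [7.2, 23.6, 7, 0, 0, 0.131, 60]]
```

{"fn": "jog_arm", "kwargs": {"series": [[[-20.2,-14.2,7,0,0,0.131,60],[-21.8,-11.4,7,0,0,0.13,60],[-23.2,-8.5,7,0,0,0.131,60],[-24.1,-5.4,7,0,0,0.13,60],[-24.5,-2.2,7,0,0,0.131,60],[-24.7,1,7,0,0,0.13,60],[-24.3,4.2,7,0,0,0.131,60],[-23.5,7.3,7,0,0,0.13,60],[-22.4,10.4,7,0,0,0.131,60],[-20.9,13.1,7,0,0,0.13,60]]]}}

```text
time_s: 1.1
eef_pos: [0.2932, 0.3767, 0.1607]
eef_rot: [-0.0, 0.694, 0.72, -0.0]
wrist_force: [0.3, 0.2, -0.1]
opening: 0.703
grasp_force: 0.0
```

{"fn": "jog_arm", "kwargs": {"series": [[[-19,15.8,7,0,0,0.131,60],[-16.8,18.1,7,0,0,0.131,60],[-14.2,20.1,7,0,0,0.13,60],[-11.5,21.8,7,0,0,0.131,60],[-8.6,23.2,7,0,0,0.13,60],[-5.5,24,7,0,0,0.131,60],[-2.4,24.6,7,0,0,0.13,60],[0.9,24.6,7,0,0,0.131,60],[4.1,24.3,7,0,0,0.13,60],[7.2,23.6,7,0,0,0.131,60]]]}}

```text
time_s: 2.1
eef_pos: [0.4586, 0.1937, 0.0907]
eef_rot: [-0.0, 0.989, 0.15, -0.0]
wrist_force: [-0.0, 0.3, 0.2]
opening: 0.705
grasp_force: 0.0
```

```bash
python3 - <<'E'
from plan import *
p,r,o=pose();print(p,r.as_matrix().round(3).tolist(),o["opening"],o["wrist_force"],o["time_s"])
c=ctrl.camera("wrist");cv2.imwrite("pics/w1.png",c["frame"]);np.save("w1.npy",cloud(c))
print(c["xyz"],rot(c).round(3).tolist(),c["fx"])
A=np.load("w1.npy");Z=A[...,2];hsv=cv2.cvtColor(c["frame"],cv2.COLOR_BGR2HSV)
m=(Z>.012)&(Z<.028)&(np.hypot(A[...,0]-.47,A[...,1]-.2)<.14)
q=A[m][:,:2];print(m.sum());print(cv2.minAreaRect((q*1000).astype(np.float32)))
d=m&(hsv[...,2]<110)
q=A[d][:,:2];print(d.sum(),cv2.minAreaRect((q*1000).astype(np.float32)))
E
```

```text
[0.458574   0.19369404 0.09072458] [[0.955, 0.297, -0.001], [0.297, -0.955, -0.0], [-0.001, -0.0, -1.0]] 0.7047416580081387 [-0.00484528  0.28593279  0.1582802 ] 2.1
[0.52701942 0.21479105 0.23197519] [[0.297, -0.916, -0.269], [-0.955, -0.285, -0.083], [-0.001, 0.282, -0.96]] 334.4404135264871
6197
((504.7882385253906, 145.637451171875), (169.73410034179688, 145.84518432617188), 18.380311965942383)
4719 ((505.60736083984375, 145.16168212890625), (166.706787109375, 144.5000457763672), 18.49553108215332)
```

View pics/w1.png

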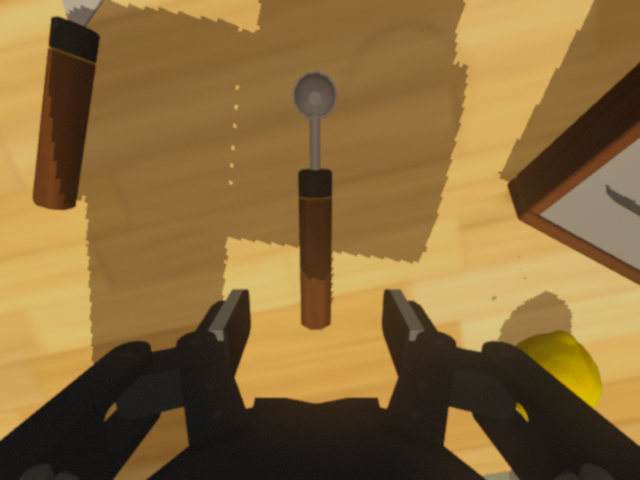

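The wrist view shows the baller upright in the frame, with its handle at column 315 (rows 170–328) and its open bowl at (315,95). It is centred between the open fingers.

```bash
python3 - <<'E'
from plan import *
A=np.load("w1.npy");im=cv2.imread("pics/w1.png");hsv=cv2.cvtColor(im,cv2.COLOR_BGR2HSV)
B=A[65:340,288:345];m=(B[...,2]>.010);H=B[165-65:]
mh=H[...,2]>.016
q=H[mh][:,:2];c=q.mean(0);r=cv2.minAreaRect((q*1000).astype(np.float32));print("handle",r,c,np.percentile(H[mh][:,2],[5,50,95]))
u=np.linalg.svd(q-c)[2][0];u*=np.sign(u[0]);s=(q-c)@u;print("dir",u,"ext",np.percentile(s,[.3,99.7])*1000)
q2=B[m][:,:2];s=(q2-c)@u;print("all ext",np.percentile(s,[.3,99.7])*1000)
s0,s1=np.percentile((q-c)@u,[.3,99.7]);print("mid from handle",c+u*(s0+s1)/2,"from butt",c+u*(s0+.056),"from head",c+u*(np.percentile((q2-c)@u,99.7)-.114))
E
```

```text
handle ((458.08599853515625, 194.78504943847656), (112.1917724609375, 21.432722091674805), 17.002979278564453) [0.46238116 0.19581394] [0.01646508 0.0200243  0.02156106]
dir [0.95447593 0.29828795] ext [-58.98235804  51.52504451]
all ext [-58.86355864 108.29777859]
mid from handle [0.45882224 0.19470173] from butt [0.45953457 0.19492434] from head [0.45693852 0.19411304]
```

{"fn": "jog_arm", "kwargs": {"series": [[[0,-0.8,15,0,0,0,60],[0,0,15,0,0,0,60],[0,0,15,0,0,0,60],[0,0,15,0,0,0,60],[0,0,12,0,0,0,60],[0,0,8,0,0,0,60],[0,0,5,0,0,0,60],[0,0,3,0,0,0,60],[0,0,0.5,0,0,0,60],[0,0,0,0,0,0,60]]]}}

```text
time_s: 3.15
eef_pos: [0.4583, 0.1954, 0.0031]
eef_rot: [0.0, 0.988, 0.153, 0.0]
wrist_force: [-0.3, 0.9, 0.3]
opening: 0.704
grasp_force: 0.0
```

{"fn": "jog_arm", "kwargs": {"series": [[[0,0,0,0,0,0,10],[0,0,0,0,0,0,10],[0,0,0,0,0,0,10],[0,0,0,0,0,0,10],[0,0,0,0,0,0,10],[0,0,0,0,0,0,10],[0,0,0,0,0,0,10],[0,0,0,0,0,0,10],[0,0,0,0,0,0,10],[0,0,0,0,0,0,10]]]}}

```text
time_s: 4.15
eef_pos: [0.4584, 0.1954, 0.0033]
eef_rot: [0.0, 0.988, 0.153, 0.0]
wrist_force: [-1.1, -0.2, 5.7]
opening: 0.242
grasp_force: 59.1
```

```bash
python3 - <<'E'
from plan import *
p,r,o=pose()
p1=np.array([p[0],p[1],.15]);
p,r=rows(p,r,p1,r.as_matrix(),5,10)
T=insert((0,0,48));print(T,"angle",np.degrees((r.inv()*R.from_matrix(TRAY)).magnitude()))
p,r=rows(p,r,T,TRAY,15,10)
A=np.load("top1.npy");print("jar",A[160,355],"bowl",A[175,288],"lemon",A[320,388])
E
```

```text
[[0, 0, -29.3, 0, 0, 0, 10], [0, 0, -29.4, 0, 0, 0, 10], [0.1, 0, -29.3, 0, 0, 0, 10], [0, 0, -29.3, 0, 0, 0, 10], [0, 0, -29.4, 0, 0, 0, 10]]
[ 0.5656361  -0.06859755  0.12726922] angle 68.9341771109392
[[1.5, 18.9, 1.5, -0.031, 0.019, -0.071, 10], [0.1, 19, 2.1, -0.032, 0.019, -0.072, 10], [-1.3, 18.8, 2.8, -0.031, 0.019, -0.071, 10], [-2.7, 18.6, 3.2, -0.031, 0.019, -0.071, 10], [-4, 18.2, 3.8, -0.031, 0.019, -0.072, 10], [-5.4, 17.8, 4.2, -0.032, 0.019, -0.071, 10], [-6.8, 17.2, 4.7, -0.031, 0.02, -0.071, 10], [-8, 16.5, 5.1, -0.031, 0.019, -0.072, 10], [-9.3, 15.7, 5.4, -0.032, 0.019, -0.071, 10], [-10.5, 14.9, 5.6, -0.031, 0.019, -0.072, 10], [-11.7, 13.9, 6, -0.031, 0.019, -0.071, 10], [-12.7, 12.8, 6.1, -0.031, 0.019, -0.071, 10], [-13.7, 11.7, 6.2, -0.032, 0.019, -0.072, 10], [-14.6, 10.5, 6.3, -0.031, 0.019, -0.071, 10], [-15.4, 9.2, 6.4, -0.031, 0.019, -0.071, 10]]
jar [0.72498137 0.07158735 0.08596876] bowl [0.72244939 0.20855215 0.00674137] lemon [0.41891655 0.00877227 0.0558228 ]
```

{"fn": "jog_arm", "kwargs": {"series": [[[0,0,-29,0,0,0,10],[0,0,-29,0,0,0,10],[0,0,-29,0,0,0,10],[0,0,-29,0,0,0,10],[0,0,-31,0,0,0,10],[1.5,18.9,1.5,-0.031,0.019,-0.071,10],[0.1,19,2.1,-0.032,0.019,-0.072,10],[-1.3,18.8,2.8,-0.031,0.019,-0.071,10],[-2.7,18.6,3.2,-0.031,0.019,-0.071,10],[-4,18.2,3.8,-0.031,0.019,-0.072,10]]]}}

```text
time_s: 5.15
eef_pos: [0.4936, 0.1068, 0.1418]
eef_rot: [0.07, 0.941, 0.326, 0.059]
wrist_force: [-0.1, 1.3, -0.7]
opening: 0.235
grasp_force: 59.3
```

{"fn": "jog_arm", "kwargs": {"series": [[[-5.4,17.8,4.2,-0.032,0.019,-0.071,10],[-6.8,17.2,4.7,-0.031,0.02,-0.071,10],[-8,16.5,5.1,-0.031,0.019,-0.072,10],[-9.3,15.7,5.4,-0.032,0.019,-0.071,10],[-10.5,14.9,5.6,-0.031,0.019,-0.072,10],[-11.7,13.9,6,-0.031,0.019,-0.071,10],[-12.7,12.8,6.1,-0.031,0.019,-0.071,10],[-13.7,11.7,6.2,-0.032,0.019,-0.072,10],[-14.6,10.5,6.3,-0.031,0.019,-0.071,10],[-15.4,9.2,6.4,-0.031,0.019,-0.071,10]]]}}

```text
time_s: 6.15
eef_pos: [0.5649, -0.0692, 0.1265]
eef_rot: [0.198, 0.737, 0.625, 0.167]
wrist_force: [-0.2, 0.9, -1.2]
opening: 0.238
grasp_force: 59.3
```

```bash
cat > st.py <<'E'
from plan import *
def st():
    p,r,o=pose();d=INS.T@(p-O)*1000
    e=(R.from_matrix(TRAY).inv()*r).as_rotvec()
    print("t",o["time_s"],"TCP on insert",d.round(2),"rot err mrad(tool)",(e*1000).round(1),"F ins",(INS.T@np.array(o["wrist_force"])).round(1),"op",round(o["opening"],3),"gf",round(o["grasp_force"],1))
    return p,r,o
if __name__=="__main__": st()
E
python3 - <<'E'
from st import *
st()
for n in ("top","scene","wrist"):
    c=ctrl.camera(n); cv2.imwrite(f"pics/h_{n}.png",c["frame"]); np.save(f"h_{n}.npy",cloud(c))
    np.savez(f"h_{n}.npz",xyz=c["xyz"],R=rot(c),k=[c["fx"],c["fy"],c["cx"],c["cy"]])
a=cv2.imread("pics/h_top.png")[140:300,310:500];b=cv2.imread("pics/h_scene.png")[170:360,290:500];w=cv2.imread("pics/h_wrist.png")
x=np.zeros((600,800,3),np.uint8);x[:240,:285]=cv2.resize(a,(285,240));x[:360,300:698]=cv2.resize(b,(398,360));x[360:,:320]=cv2.resize(w,(320,240))
cv2.imwrite("pics/h_all.png",x)
E
```

```text
t 6.15 TCP on insert [-0.9  -0.68 47.62] rot err mrad(tool) [ 0.3  0.  -2.9] F ins [-0.9  0.8 -0.9] op 0.238 gf 59.3
```

View pics/h_all.png

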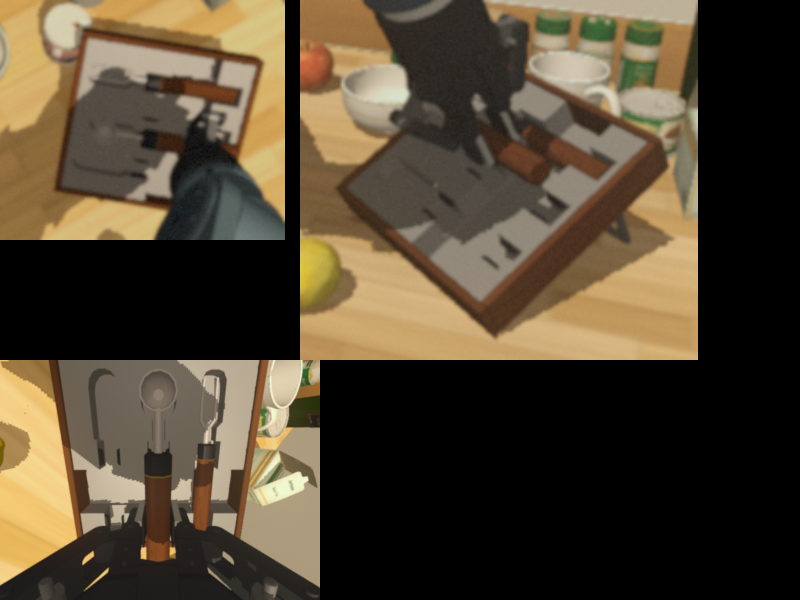

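The top-left, top-right and bottom-left panels show the baller held over the middle cutout. In the wrist panel its bowl at about (157,388) is open side out, and the fork (205,490) and both frame sides are visible.

```bash
python3 - <<'E'
from st import *
p,r,o=st()
for nm in ("wrist","top","scene"):
    A=np.load(f"h_{nm}.npy");im=cv2.imread(f"pics/h_{nm}.png");Q=((A-O)@INS)*1000
    hsv=cv2.cvtColor(im,cv2.COLOR_BGR2HSV)
    print("==",nm)
    x,y,z=Q[...,0],Q[...,1],Q[...,2]
    g=(np.abs(z)<6)&(hsv[...,1]<70)&(x>-95)&(x<95)&(y>-65)&(y<135);q=Q[g]
    # face plane
    f=np.linalg.lstsq(np.c_[q[:,0],q[:,1],np.ones(len(q))],q[:,2],rcond=None)[0];print("face z = %.4f x + %.4f y + %.2f"%tuple(f),g.sum())
    zz=z-(f[0]*x+f[1]*y+f[2])
    m=(np.abs(zz-3)<5)
    for s in (1,-1):
        e=[]
        for lo in np.arange(-60,140,5):
            k=m&(y>=lo)&(y<lo+5)&(np.abs(x*s-104)<18)
            if k.sum()>5:e.append((lo+2.5,np.percentile(x[k]*s,99)*s))
        e=np.array(e)
        if len(e)>4:
            fp=np.polyfit(e[:,0],e[:,1],1)
            for _ in range(3):
                w=np.abs(e[:,1]-np.polyval(fp,e[:,0]))<2.;fp=np.polyfit(e[w,0],e[w,1],1)
            print(" x edge",s,"at y=30: %.1f slope mrad %.1f n%d"%(np.polyval(fp,30),fp[0]*1000,w.sum()))
    for s in (1,-1):
        k=m&(np.abs(x)<95)&(np.abs(y*s-(146 if s>0 else 76))<18)
        e=[]
        for lo in np.arange(-90,90,5):
            kk=k&(x>=lo)&(x<lo+5)
            if kk.sum()>5:e.append(np.percentile(y[kk]*s,99)*s)
        print(" y edge",s,np.round(np.median(e),1) if e else None,len(e))
    # fork handle wood
    w=(hsv[...,0]<20)&(hsv[...,1]>90)&(hsv[...,2]<170)
    k=w&(zz<2)&(zz>-9)&(np.abs(x-56)<20)&(y>-58)&(y<45)
    if k.sum()>50: print(" fork x mean %.1f pct"%x[k].mean(),np.percentile(x[k],[2,98]).round(1),"y",np.percentile(y[k],[1,99]).round(1),k.sum())
    # held baller
    k=(z>50)&(z<72)&(np.abs(x)<18)&(y>-62)&(y<60)&(y>30)
    if k.sum()>20:
        fp=np.polyfit(y[k],x[k],1);print(" held handle x@45 %.1f pct"%x[k].mean(),np.percentile(x[k],[2,98]).round(1),"slope mrad %.1f"%(fp[0]*1000),"ztop",np.percentile(z[k],95).round(1),k.sum())
    k=(z>40)&(z<75)&(np.abs(x)<22)&(y>88)&(y<125)
    if k.sum()>20: print(" bowl x mid %.1f"%(np.percentile(x[k],[1,99]).mean()),"y end",np.percentile(y[k],99).round(1),"ztop",np.percentile(z[k],95).round(1))
E
```

```text
t 6.3 TCP on insert [-1.44 -1.15 47.55] rot err mrad(tool) [ 2.9 -1.4  4.5] F ins [-0.3  0.4 -0.9] op 0.238 gf 59.3
== wrist
face z = -0.0015 x + 0.0025 y + -1.43 53194
 x edge 1 at y=30: 103.9 slope mrad -1.0 n40
 x edge -1 at y=30: -106.5 slope mrad 1.7 n40
 y edge 1 136.8 36
 y edge -1 -74.5 3
 fork x mean 53.5 pct [44.3 64.7] y [-51.9  38.6] 4644
 held handle x@45 -1.6 pct [-12.    8.8] slope mrad 6.5 ztop 65.2 3729
 bowl x mid -1.4 y end 110.3 ztop 57.2
== top
face z = 0.0004 x + 0.0013 y + -0.32 4105
 x edge 1 at y=30: 106.3 slope mrad -0.5 n40
 x edge -1 at y=30: -104.1 slope mrad -2.2 n29
 y edge 1 145.6 36
 y edge -1 -74.7 19
 fork x mean 57.2 pct [46.7 66.5] y [-54.   40.1] 544
 held handle x@45 1.9 pct [-10.6  11.2] slope mrad -24.1 ztop 67.7 211
 bowl x mid 0.0 y end 112.2 ztop 59.0
== scene
face z = -0.0016 x + -0.0016 y + -0.05 3676
 x edge 1 at y=30: 104.1 slope mrad 4.0 n28
 x edge -1 at y=30: -106.5 slope mrad 2.6 n40
 y edge 1 145.6 16
 y edge -1 -75.7 36
 fork x mean 53.2 pct [45.  63.3] y [-54.2  39.2] 481
```

{"fn": "jog_arm", "kwargs": {"series": [[[1.2,0.6,5,0,0,0,10],[0,0,6,0,0,0,10],[0,0,6,0,0,0,10],[0,0,6,0,0,0,10],[0,0,6,0,0,0,10],[0,0,6,0,0,0,10],[0,0,4,0,0,0,10],[0,0,3,0,0,0,10],[0,0,2,0,0,0,10],[0,0,0,0,0,0,10]]]}}

```text
time_s: 7.3
eef_pos: [0.5876, -0.0713, 0.0889]
eef_rot: [0.197, 0.738, 0.623, 0.167]
wrist_force: [-0.4, 0.4, -1.2]
opening: 0.236
grasp_force: 59.3
```

```bash
python3 st.py
```

```text
t 7.3 TCP on insert [-0.    1.    3.73] rot err mrad(tool) [ 1.1 -0.4  0.4] F ins [-1.   0.3 -0.8] op 0.236 gf 59.3
```

{"fn": "jog_arm", "kwargs": {"series": [[[0,0,1,0,0,0,10],[0,0,1,0,0,0,10],[0,0,1,0,0,0,10],[0,0,1,0,0,0,10],[0,0,1,0,0,0,10],[0,0,1,0,0,0,10],[0,0,1,0,0,0,10],[0,0,1,0,0,0,10],[0,0,0,0,0,0,10],[0,0,0,0,0,0,10]]]}}

```text
time_s: 8.3
eef_pos: [0.5914, -0.0718, 0.0823]
eef_rot: [0.197, 0.738, 0.624, 0.167]
wrist_force: [-5.6, 0.5, 5.0]
opening: 0.239
grasp_force: 60.2
```

```bash
python3 st.py
```

```text
t 8.3 TCP on insert [ 0.01  1.15 -3.89] rot err mrad(tool) [ 1.  -0.3  0. ] F ins [-2.3 -0.4  7.1] op 0.239 gf 60.2
```

{"fn": "jog_arm", "kwargs": {"series": [[[0,-0.4,1,0,0,0,10],[0,0,1.5,0,0,0,10],[0,0,1.5,0,0,0,10],[0,0,1.5,0,0,0,10],[0,0,1.5,0,0,0,10],[0,0,1.5,0,0,0,10],[0,0,1.5,0,0,0,10],[0,0,1,0,0,0,10],[0,0,1,0,0,0,10],[0,0,0,0,0,0,10]]]}}

```text
time_s: 9.3
eef_pos: [0.5971, -0.0729, 0.0713]
eef_rot: [0.197, 0.738, 0.623, 0.167]
wrist_force: [0.4, 0.4, -2.5]
opening: 0.242
grasp_force: 59.1
```

```bash
python3 st.py
```

```text
t 9.3 TCP on insert [ -0.53   0.97 -16.37] rot err mrad(tool) [ 1.2 -0.5  0.4] F ins [-1.   0.4 -2.3] op 0.242 gf 59.1
```

{"fn": "jog_arm", "kwargs": {"series": [[[0,0,1,0,0,0,10],[0,0,1,0,0,0,10],[0,0,1,0,0,0,10],[0,0,1,0,0,0,10],[0,0,1,0,0,0,10],[0,0,0.5,0,0,0,10],[0,0,0.5,0,0,0,10],[0,0,0.5,0,0,0,10],[0,0,0,0,0,0,10],[0,0,0,0,0,0,10]]]}}

```text
time_s: 10.3
eef_pos: [0.5997, -0.0733, 0.0668]
eef_rot: [0.197, 0.738, 0.624, 0.167]
wrist_force: [-17.6, 0.6, 17.8]
opening: 0.236
grasp_force: 62.4
```

```bash
python3 st.py
```

```text
t 10.3 TCP on insert [ -0.48   1.05 -21.53] rot err mrad(tool) [ 1.3 -0.2 -0.5] F ins [-6.2 -2.3 24.1] op 0.236 gf 62.4
```

{"fn": "jog_arm", "kwargs": {"series": [[[0,0,-0.8,0,0,0,10],[0,0,0,0,0,0,38],[0,0,0,0,0,0,38],[0,0,0,0,0,0,38],[0,0,0,0,0,0,38],[0,0,-5,0,0,0,38],[0,0,-10,0,0,0,38],[0,0,-15,0,0,0,38],[0,0,-20,0,0,0,38],[0,0,-20,0,0,0,38]]]}}

```text
time_s: 11.3
eef_pos: [0.5648, -0.0674, 0.1283]
eef_rot: [0.198, 0.738, 0.623, 0.167]
wrist_force: [-0.7, -0.9, -0.6]
opening: 0.441
grasp_force: 0.0
```

```bash
cat > chk.py <<'E'
from st import *
import sys
t=sys.argv[1];p,r,o=st()
c=ctrl.camera("wrist");A=cloud(c);im=c["frame"];cv2.imwrite(f"pics/{t}.png",im);np.save(t+".npy",A)
Q=((A-O)@INS)*1000;hsv=cv2.cvtColor(im,cv2.COLOR_BGR2HSV);x,y,z=Q[...,0],Q[...,1],Q[...,2]
g=(np.abs(z)<6)&(hsv[...,1]<70)&(np.abs(x)<95)&(y>-65)&(y<135);q=Q[g]
f=np.linalg.lstsq(np.c_[q[:,0],q[:,1],np.ones(len(q))],q[:,2],rcond=None)[0];print("face",f.round(3),g.sum())
zz=z-(f[0]*x+f[1]*y+f[2])
for x0 in (56,0,-56):
    for lo,hi in ((-54,-40),(-25,25),(35,44),(45,54)):
        k=(np.abs(x-x0+1)<4)&(y>lo)&(y<hi);print(" x",x0,"y",lo,hi,"height over face",np.percentile(zz[k],[10,50,90]).round(1) if k.sum()>9 else None,k.sum())
E
python3 chk.py w2
```

```text
t 11.3 TCP on insert [-0.41  1.07 49.42] rot err mrad(tool) [ 0.9 -0.6  0.2] F ins [-0.8 -1.  -0.2] op 0.441 gf 0.0
face [-0.002  0.002 -1.439] 57144
 x 56 y -54 -40 height over face None 9
 x 56 y -25 25 height over face [ -2.7 131.5 143.1] 5162
 x 56 y 35 44 height over face [-3.6 -2.9 -2. ] 206
 x 56 y 45 54 height over face [-3.5 -2.7 -1.9] 213
 x 0 y -54 -40 height over face [-3.4 -2.6 -1.8] 231
 x 0 y -25 25 height over face [ -2.8 133.2 142.7] 3937
 x 0 y 35 44 height over face [-3.4 -2.8 -2. ] 201
 x 0 y 45 54 height over face [-3.7 -2.8 -1.9] 218
 x -56 y -54 -40 height over face None 9
 x -56 y -25 25 height over face [-30.5 132.4 142.9] 4736
 x -56 y 35 44 height over face [-25.7 -24.8 -23.8] 133
 x -56 y 45 54 height over face [-25.6 -24.7 -23.9] 162
```

View pics/w2.png

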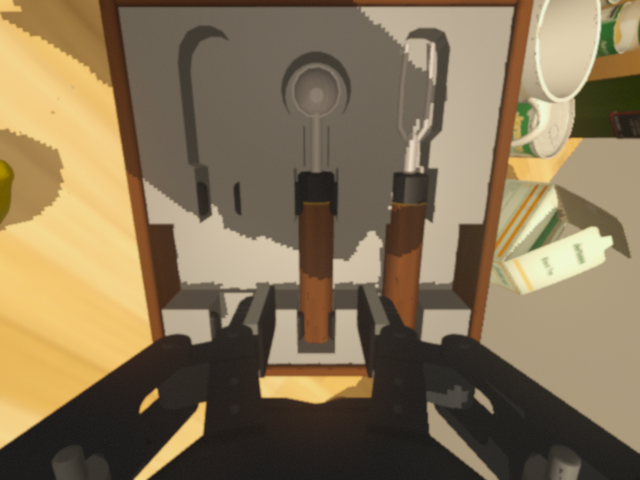

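The baller is seated, with its top 2.6–2.8 mm below the face at both ends. The picture shows it at column 316 with the bowl at (316,92) open side out. Next is the spreader.

```bash
python3 - <<'E'
from st import *
p,r,o=st()
D=down((.9995,-.030));t=np.array([.4926,.368,.15])
print(np.degrees((r.inv()*R.from_matrix(D)).magnitude()))
p1=p+np.array([-.02,0,.04]);p,r=rows(p,r,p1,r.as_matrix(),2,60)
p,r=rows(p,r,t,D,16,60)
p,r=rows(p,r,np.array([.4926,.368,.09]),D,2,60)
E
```

```text
t 11.35 TCP on insert [ 1.47  1.12 51.52] rot err mrad(tool) [-2.5 -1.  -0.6] F ins [ 3.6  1.5 -0.2] op 0.449 gf 0.0
86.56547642493712
[[-1.7, 1.5, -22.2, 0, 0, 0, 60], [-1.7, 1.5, -22.3, 0, 0, 0, 60]]
[[26.3, -7.4, -2.8, 0.027, -0.023, 0.087, 60], [25.5, -9.7, -3.2, 0.027, -0.024, 0.088, 60], [24.4, -12, -3.4, 0.027, -0.023, 0.087, 60], [23.2, -14.2, -3.7, 0.027, -0.024, 0.088, 60], [21.8, -16.2, -3.8, 0.027, -0.023, 0.087, 60], [20.2, -18.2, -3.8, 0.027, -0.024, 0.087, 60], [18.5, -20, -3.8, 0.027, -0.023, 0.088, 60], [16.5, -21.6, -3.6, 0.027, -0.024, 0.087, 60], [14.5, -23, -3.3, 0.027, -0.023, 0.087, 60], [12.4, -24.3, -3.1, 0.027, -0.024, 0.088, 60], [10.1, -25.4, -2.6, 0.027, -0.023, 0.087, 60], [7.8, -26.2, -2.2, 0.028, -0.024, 0.087, 60], [5.4, -26.9, -1.5, 0.027, -0.023, 0.088, 60], [3.1, -27.2, -1, 0.027, -0.024, 0.087, 60], [0.6, -27.5, -0.2, 0.027, -0.023, 0.088, 60], [-1.7, -27.3, 0.5, 0.027, -0.024, 0.087, 60]]
[[0, 0, 30, 0, 0, 0, 60], [0, 0, 30, 0, 0, 0, 60]]
```

{"fn": "jog_arm", "kwargs": {"series": [[[-1.7,1.5,-22,0,0,0,38],[-1.7,1.5,-22,0,0,0,38],[26.3,-7.4,-2.8,0.027,-0.023,0.087,60],[25.5,-9.7,-3.2,0.027,-0.024,0.088,60],[24.4,-12,-3.4,0.027,-0.023,0.087,60],[23.2,-14.2,-3.7,0.027,-0.024,0.088,60],[21.8,-16.2,-3.8,0.027,-0.023,0.087,60],[20.2,-18.2,-3.8,0.027,-0.024,0.087,60],[18.5,-20,-3.8,0.027,-0.023,0.088,60],[16.5,-21.6,-3.6,0.027,-0.024,0.087,60]]]}}

```text
time_s: 12.35
eef_pos: [0.5153, 0.142, 0.1558]
eef_rot: [0.109, 0.93, 0.34, 0.092]
wrist_force: [0.8, -0.9, 0.1]
opening: 0.7
grasp_force: 0.0
```

{"fn": "jog_arm", "kwargs": {"series": [[[14.5,-23,-3.3,0.027,-0.023,0.087,60],[12.4,-24.3,-3.1,0.027,-0.024,0.088,60],[10.1,-25.4,-2.6,0.027,-0.023,0.087,60],[7.8,-26.2,-2.2,0.028,-0.024,0.087,60],[5.4,-26.9,-1.5,0.027,-0.023,0.088,60],[3.1,-27.2,-1,0.027,-0.024,0.087,60],[0.6,-27.5,-0.2,0.027,-0.023,0.088,60],[-1.7,-27.3,0.5,0.027,-0.024,0.087,60],[0,0,30,0,0,0,60],[0,0,30,0,0,0,60]]]}}

```text
time_s: 13.35
eef_pos: [0.4839, 0.3583, 0.084]
eef_rot: [0.002, 1.0, 0.0, 0.003]
wrist_force: [0.0, -0.4, 0.0]
opening: 0.701
grasp_force: 0.0
```

```bash
python3 - <<'E'
from plan import *
p,r,o=pose();print(p,r.as_matrix().round(3).tolist(),o["time_s"])
c=ctrl.camera("wrist");A=cloud(c);cv2.imwrite("pics/w3.png",c["frame"]);np.save("w3.npy",A)
m=(A[...,2]>.007)&(np.abs(A[...,1]-.368)<.025)&(A[...,0]>.42)&(A[...,0]<.64)&(A[...,2]<.03)
n,l,s,_=cv2.connectedComponentsWithStats(m.astype(np.uint8));i=1+np.argmax(s[1:,4]);m=l==i;print(s[i])
mh=m&(A[...,2]>.0165)
q=A[mh][:,:2];c0=q.mean(0);print("handle",cv2.minAreaRect((q*1000).astype(np.float32)))
u=np.linalg.svd(q-c0)[2][0];u*=np.sign(u[0]);s0,s1=np.percentile((q-c0)@u,[.3,99.7]);a=np.percentile((A[m][:,:2]-c0)@u,99.7)
print(u,"mid handle",c0+u*(s0+s1)/2,(s1-s0)*1000,"butt",c0+u*(s0+.056),"head",c0+u*(a-.127))
k=m&(((A[...,:2]-c0)@u)>.065);B=A[k];f=np.linalg.lstsq(np.c_[B[:,:2]-c0,np.ones(len(B))],B[:,2],rcond=None)[0];print("blade plane",f,len(B),B[:,2].mean())
E
```

```text
[0.48389422 0.35827038 0.08401431] [[1.0, 0.0, 0.005], [0.0, -1.0, -0.004], [0.005, 0.004, -1.0]] 13.35
[  279    25    45   298 10478]
handle ((493.4394836425781, 369.5713195800781), (20.045907974243164, 112.27235412597656), 88.3934097290039)
[ 0.99955424 -0.02985512] mid handle [0.4940073 0.3697525] 110.77187003504335 butt [0.49462109 0.36973417] head [0.49230974 0.3698032 ]
blade plane [-0.00170189 -0.00059507  0.01126116] 4425 0.01110329179394861
```

View pics/w3.png

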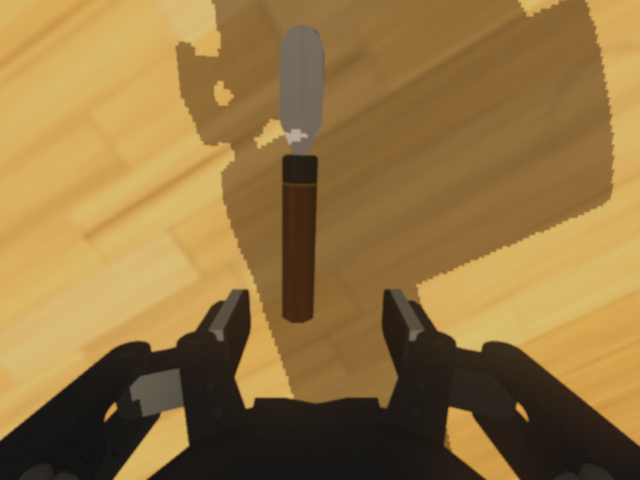

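The wrist view shows the spreader flat, with its handle at column 299 (rows 155–322) and blade at (302,75). It lies about 11 mm off the finger centre line, so the next move corrects for that.

```bash
python3 - <<'E'
from plan import *
p,r,o=pose();D=down((.9996,-.0299))
p,r=rows(p,r,np.array([.494,.3698,.06]),D,4,60)
p,r=rows(p,r,np.array([.494,.3698,.003]),D,5,60)
E
```

```text
[[3.5, -3.5, 4.4, 0.002, 0.001, 0.007, 60], [3.5, -3.5, 4.4, 0.002, 0.001, 0.008, 60], [3.4, -3.6, 4.4, 0.002, 0.001, 0.007, 60], [3.4, -3.5, 4.4, 0.003, 0, 0.008, 60]]
[[0, 0, 11.4, 0, 0, 0, 60], [0, 0, 11.4, 0, 0, 0, 60], [0, 0, 11.4, 0, 0, 0, 60], [0, 0, 11.4, 0, 0, 0, 60], [0, 0, 11.4, 0, 0, 0, 60]]
```

{"fn": "jog_arm", "kwargs": {"series": [[[3.5,-3.5,4.4,0.002,0.001,0.007,60],[3.5,-3.5,4.4,0.002,0.001,0.008,60],[3.4,-3.6,4.4,0.002,0.001,0.007,60],[3.4,-3.5,4.4,0.003,0,0.008,60],[0,0,11,0,0,0,60],[0,0,11,0,0,0,60],[0,0,8,0,0,0,60],[0,0,0,0,0,0,60],[0,0,0,0,0,0,60],[0,0,0,0,0,0,60]]]}}

```text
time_s: 14.4
eef_pos: [0.4975, 0.3712, 0.0365]
eef_rot: [-0.002, 1.0, -0.015, 0.003]
wrist_force: [-0.2, 0.3, -0.1]
opening: 0.704
grasp_force: 0.0
```

```bash
python3 - <<'E'
from plan import *
p,r,o=pose();print(p,r.as_matrix().round(4).tolist());D=down((.9996,-.0299))
p,r=rows(p,r,np.array([.494,.3698,.0028]),D,5,60)
E
```

```text
[0.4974698  0.37120891 0.0364582 ] [[0.9995, -0.0305, 0.0061], [-0.0305, -0.9995, 0.0036], [0.006, -0.0038, -1.0]]
[[-0.7, 0.3, 6.7, -0.001, -0.001, 0, 60], [-0.7, 0.3, 6.8, -0.001, -0.001, 0, 60], [-0.8, 0.4, 6.7, 0, -0.002, 0, 60], [-0.7, 0.3, 6.7, -0.001, -0.001, 0, 60], [-0.6, 0.3, 6.7, -0.001, -0.001, -0.001, 60]]
```

{"fn": "jog_arm", "kwargs": {"series": [[[-0.7,0.3,8,-0.001,-0.002,0,60],[-0.7,0.3,8,-0.001,-0.002,0,60],[-0.8,0.4,8,-0.001,-0.001,0,60],[-0.7,0.3,5,-0.001,-0.001,0,60],[-0.6,0.3,3,0,0,0,60],[0,0,1,0,0,0,60],[0,0,0,0,0,0,60],[0,0,0,0,0,0,60],[0,0,0,0,0,0,60],[0,0,0,0,0,0,60]]]}}

```text
time_s: 15.4
eef_pos: [0.494, 0.3697, 0.0034]
eef_rot: [0.0, 1.0, -0.015, -0.0]
wrist_force: [-0.5, -0.6, -0.1]
opening: 0.701
grasp_force: 0.0
```

```bash
python3 - <<'E'
from plan import *
p,r,o=pose();print(p,r.as_matrix().round(4).tolist(),o["opening"])
E
```

```text
[0.49396752 0.3697055  0.00337607] [[0.9995, -0.0305, -0.0001], [-0.0305, -0.9995, -0.0003], [-0.0001, 0.0003, -1.0]] 0.7009615927171187
```

{"fn": "jog_arm", "kwargs": {"series": [[[0,0,0,0,0,0,10],[0,0,0,0,0,0,10],[0,0,0,0,0,0,10],[0,0,0,0,0,0,10],[0,0,0,0,0,0,10],[0,0,0,0,0,0,10],[0,0,0,0,0,0,10],[0,0,-20,0,0,0,10],[0,0,-30,0,0,0,10],[0,0,-30,0,0,0,10]]]}}

```text
time_s: 16.4
eef_pos: [0.4927, 0.3691, 0.0826]
eef_rot: [0.001, 1.0, -0.015, -0.002]
wrist_force: [0.0, -0.2, -0.8]
opening: 0.232
grasp_force: 59.0
```

```bash
python3 - <<'E'
from st import *
p,r,o=st();print(p,o["opening"],o["grasp_force"])
p,r=rows(p,r,p+np.array([0,0,.06]),r.as_matrix(),2,10)
T=insert((-56.5,1,60));print(T)
p,r=rows(p,r,T,TRAY,18,10)
E
```

```text
t 16.4 TCP on insert [-147.84  419.41   81.77] rot err mrad(tool) [ 430.6 -378.6 1397.5] F ins [-0.3 -0.2 -0.7] op 0.232 gf 59.0
[0.49269577 0.36910201 0.08259362] 0.23173627011636153 58.98441279307008
[[-0.1, 0.1, -30, 0, 0, 0, 10], [-0.1, 0, -30, 0, 0, 0, 10]]
[ 0.51164167 -0.05845087  0.10941152]
[[1.8, 23.7, 1.9, -0.024, 0.021, -0.078, 10], [-0.1, 23.7, 2.5, -0.024, 0.021, -0.077, 10], [-2, 23.6, 3, -0.024, 0.021, -0.078, 10], [-3.9, 23.3, 3.5, -0.024, 0.021, -0.078, 10], [-5.8, 22.8, 4, -0.024, 0.021, -0.077, 10], [-7.6, 22.1, 4.3, -0.024, 0.021, -0.078, 10], [-9.3, 21.5, 4.7, -0.024, 0.021, -0.077, 10], [-11.1, 20.5, 5, -0.023, 0.021, -0.078, 10], [-12.8, 19.4, 5.2, -0.024, 0.021, -0.078, 10], [-14.4, 18.3, 5.4, -0.024, 0.021, -0.077, 10], [-15.8, 17, 5.5, -0.024, 0.021, -0.078, 10], [-17.2, 15.5, 5.5, -0.024, 0.021, -0.078, 10], [-18.5, 14.1, 5.6, -0.024, 0.021, -0.077, 10], [-19.6, 12.4, 5.4, -0.024, 0.021, -0.078, 10], [-20.6, 10.8, 5.3, -0.024, 0.021, -0.077, 10], [-21.5, 8.9, 5, -0.024, 0.021, -0.078, 10], [-22.2, 7.2, 4.9, -0.024, 0.022, -0.078, 10], [-22.9, 5.3, 4.4, -0.024, 0.021, -0.077, 10]]
```

{"fn": "jog_arm", "kwargs": {"series": [[[0,0,-30,0,0,0,10],[0,0,-30,0,0,0,10],[1.8,23.7,1.9,-0.024,0.021,-0.078,10],[-0.1,23.7,2.5,-0.024,0.021,-0.077,10],[-2,23.6,3,-0.024,0.021,-0.078,10],[-3.9,23.3,3.5,-0.024,0.021,-0.078,10],[-5.8,22.8,4,-0.024,0.021,-0.077,10],[-7.6,22.1,4.3,-0.024,0.021,-0.078,10],[-9.3,21.5,4.7,-0.024,0.021,-0.077,10],[-11.1,20.5,5,-0.023,0.021,-0.078,10]]]}}

```text
time_s: 17.4
eef_pos: [0.5017, 0.1787, 0.1274]
eef_rot: [0.096, 0.948, 0.292, 0.08]
wrist_force: [0.6, 0.1, -1.2]
opening: 0.236
grasp_force: 59.0
```

{"fn": "jog_arm", "kwargs": {"series": [[[-12.8,19.4,5.2,-0.024,0.021,-0.078,10],[-14.4,18.3,5.4,-0.024,0.021,-0.077,10],[-15.8,17,5.5,-0.024,0.021,-0.078,10],[-17.2,15.5,5.5,-0.024,0.021,-0.078,10],[-18.5,14.1,5.6,-0.024,0.021,-0.077,10],[-19.6,12.4,5.4,-0.024,0.021,-0.078,10],[-20.6,10.8,5.3,-0.024,0.021,-0.077,10],[-21.5,8.9,5,-0.024,0.021,-0.078,10],[-22.2,7.2,4.9,-0.024,0.022,-0.078,10],[-22.9,5.3,4.4,-0.024,0.021,-0.077,10]]]}}

```text
time_s: 18.4
eef_pos: [0.5112, -0.0466, 0.1091]
eef_rot: [0.192, 0.75, 0.611, 0.165]
wrist_force: [-0.2, 1.3, -0.6]
opening: 0.236
grasp_force: 59.0
```

{"fn": "jog_arm", "kwargs": {"series": [[[0,0,0,0,0,0,10],[0,0,0,0,0,0,10],[0,0,0,0,0,0,10],[0,0,0,0,0,0,10],[0,0,0,0,0,0,10],[0,0,0,0,0,0,10],[0,0,0,0,0,0,10],[0,0,0,0,0,0,10],[0,0,0,0,0,0,10],[0,0,0,0,0,0,10]]]}}

```text
time_s: 19.4
eef_pos: [0.5119, -0.0458, 0.1097]
eef_rot: [0.192, 0.751, 0.61, 0.165]
wrist_force: [0.3, 0.0, -0.2]
opening: 0.238
grasp_force: 59.0
```

```bash
cat > hov.py <<'E'
from st import *
p,r,o=st();rows(p,r,insert((-56.5,1,30)),TRAY,5,10)
c=ctrl.camera("wrist");A=cloud(c);im=c["frame"];cv2.imwrite("pics/w4.png",im);Q=((A-O)@INS)*1000;np.save("w4.npy",A)
hsv=cv2.cvtColor(im,cv2.COLOR_BGR2HSV);x,y,z=Q[...,0],Q[...,1],Q[...,2]
tz=(INS.T@(p-O)*1000)[2]
g=(np.abs(z)<6)&(hsv[...,1]<70)&(np.abs(x)<95)&(y>-65)&(y<135);q=Q[g]
f=np.linalg.lstsq(np.c_[q[:,0],q[:,1],np.ones(len(q))],q[:,2],rcond=None)[0];print("face",f.round(3))
zz=z-(f[0]*x+f[1]*y+f[2]);m=np.abs(zz-3)<5
for s in (1,-1):
    e=np.array([(lo,np.percentile(x[k]*s,99)*s) for lo in range(-20,130,5) for k in [m&(y>=lo)&(y<lo+5)&(np.abs(x*s-104)<18)] if k.sum()>5])
    if len(e): print(" x edge",s,np.median(e[:,1]).round(1),len(e))
w=(hsv[...,1]>90)&(hsv[...,2]<170)
for x0 in (0,56):
    k=w&(zz<2)&(zz>-9)&(np.abs(x-x0)<16)&(y>30)&(y<45);print(" handle",x0,np.percentile(x[k],[2,98]).round(1) if k.sum()>20 else None)
k=(z>tz+6)&(z<tz+24)&(np.abs(x+56)<18)&(y>30)&(y<58);print(" held x",np.percentile(x[k],[2,98]).round(1),"mid",np.percentile(x[k],[2,98]).mean().round(2),"ztop",np.percentile(z[k],95).round(1))
k=(z>tz)&(z<tz+24)&(np.abs(x+56)<22)&(y>70)&(y<140);print(" blade x",np.percentile(x[k],[2,98]).round(1),"mid",np.percentile(x[k],[2,98]).mean().round(2),"end",np.percentile(y[k],99.5).round(1),"z",np.median(z[k]).round(1),"slope x",np.polyfit(x[k],z[k],1)[0].round(3))
E
python3 hov.py
```

```text
t 19.4 TCP on insert [-58.    13.47  61.16] rot err mrad(tool) [11.9 -5.5 38.4] F ins [ 0.1  0.  -0.3] op 0.238 gf 59.0
[[-2.4, 0.5, 6.2, -0.002, 0.001, -0.008, 10], [-2.5, 0.4, 6.3, -0.003, 0.001, -0.007, 10], [-2.5, 0.4, 6.2, -0.002, 0.001, -0.008, 10], [-2.4, 0.4, 6.3, -0.002, 0.001, -0.008, 10], [-2.5, 0.3, 6.2, -0.003, 0.001, -0.007, 10]]
face [-0.002  0.003 -1.54 ]
 x edge 1 103.9 30
 x edge -1 -106.8 30
 handle 0 [-9.7  7.3]
 handle 56 [46.3 64.4]
 held x [-67.9 -46.8] mid -57.34 ztop 79.0
 blade x [-67.2 -42.6] mid -54.91 end 132.2 z 68.4 slope x -0.016
```

{"fn": "jog_arm", "kwargs": {"series": [[[-2.4,0.5,6.2,-0.002,0.001,-0.008,10],[-2.5,0.4,6.3,-0.003,0.001,-0.007,10],[-2.5,0.4,6.2,-0.002,0.001,-0.008,10],[-2.4,0.4,6.3,-0.002,0.001,-0.008,10],[-2.5,0.3,6.2,-0.003,0.001,-0.007,10],[0,0,0,0,0,0,10],[0,0,0,0,0,0,10],[0,0,0,0,0,0,10],[0,0,0,0,0,0,10],[0,0,0,0,0,0,10]]]}}

```text
time_s: 20.45
eef_pos: [0.5266, -0.0608, 0.0838]
eef_rot: [0.198, 0.738, 0.623, 0.167]
wrist_force: [0.3, 0.2, -0.3]
opening: 0.236
grasp_force: 59.0
```

```bash
python3 hov.py
```

```text
t 20.45 TCP on insert [-56.24   1.12  30.22] rot err mrad(tool) [-0.7 -0.5  0.1] F ins [ 0.1  0.2 -0.3] op 0.236 gf 59.0
[[0, -0.1, 0, 0, 0, 0, 10], [0, 0, 0.1, 0, 0, 0, 10], [-0.1, -0.1, 0, 0, 0, 0, 10], [0, 0, 0.1, 0.001, 0, 0, 10], [0, -0.1, 0, 0, 0, 0, 10]]
face [-0.003  0.003 -1.551]
 x edge 1 103.6 30
 x edge -1 -106.7 30
 handle 0 [-9.7  7.3]
 handle 56 [46.7 63.7]
 held x [-67.3 -46.5] mid -56.91 ztop 48.1
 blade x [-69.3 -44.7] mid -56.97 end 119.9 z 37.9 slope x -0.001
```

View pics/w4.png

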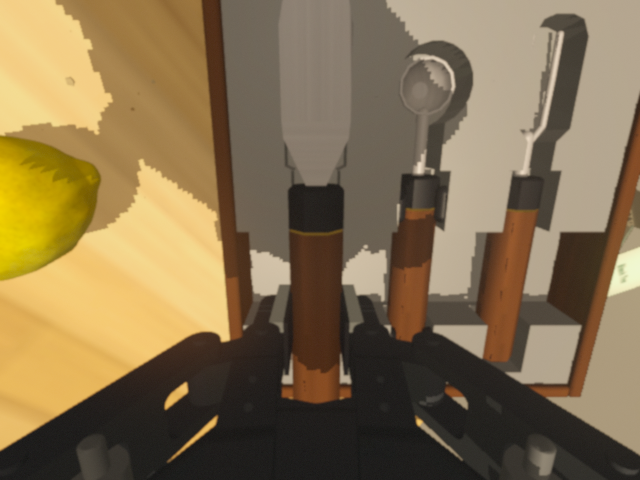

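The wrist view shows the spreader over the lowest cutout at column 317, with the blade pointing up the image towards its recess. The baller (418,270) still sits in the middle cutout.

{"fn": "jog_arm", "kwargs": {"series": [[[0,-0.3,6,0,0,0,10],[0,0,6,0,0,0,10],[0,0,6,0,0,0,10],[0,0,5,0,0,0,10],[0,0,3,0,0,0,10],[0,0,2,0,0,0,10],[0,0,2,0,0,0,10],[0,0,1.5,0,0,0,10],[0,0,1.5,0,0,0,10],[0,0,0,0,0,0,10]]]}}

```text
time_s: 21.5
eef_pos: [0.5426, -0.0637, 0.0549]
eef_rot: [0.198, 0.738, 0.623, 0.167]
wrist_force: [-1.4, -0.1, 0.8]
opening: 0.238
grasp_force: 59.4
```

```bash
python3 st.py
```

```text
t 21.5 TCP on insert [-56.55   1.01  -2.93] rot err mrad(tool) [-0.6 -0.5  0.2] F ins [-0.8 -0.3  1.4] op 0.238 gf 59.4
```

{"fn": "jog_arm", "kwargs": {"series": [[[0,0,1.5,0,0,0,10],[0,0,1.5,0,0,0,10],[0,0,1.5,0,0,0,10],[0,0,1.5,0,0,0,10],[0,0,1.5,0,0,0,10],[0,0,1.5,0,0,0,10],[0,0,1.5,0,0,0,10],[0,0,1.5,0,0,0,10],[0,0,1.5,0,0,0,10],[0,0,0,0,0,0,10]]]}}

```text
time_s: 22.5
eef_pos: [0.5491, -0.0648, 0.0426]
eef_rot: [0.198, 0.738, 0.623, 0.167]
wrist_force: [4.8, -1.1, -6.1]
opening: 0.237
grasp_force: 58.9
```

```bash
python3 st.py
```

```text
t 22.5 TCP on insert [-57.01   0.97 -16.9 ] rot err mrad(tool) [ 0.3 -0.5  0.6] F ins [ 1.2 -0.3 -7.7] op 0.237 gf 58.9
```

Snapped past the ribs; now onto the floor.

{"fn": "jog_arm", "kwargs": {"series": [[[0,0,1,0,0,0,10],[0,0,1,0,0,0,10],[0,0,1,0,0,0,10],[0,0,1,0,0,0,10],[0,0,0.5,0,0,0,10],[0,0,0.5,0,0,0,10],[0,0,0.5,0,0,0,10],[0,0,0,0,0,0,10],[0,0,0,0,0,0,10],[0,0,0,0,0,0,10]]]}}

```text
time_s: 23.5
eef_pos: [0.5517, -0.0652, 0.0389]
eef_rot: [0.198, 0.738, 0.623, 0.167]
wrist_force: [-9.3, -0.0, 11.3]
opening: 0.236
grasp_force: 61.6
```

```bash
python3 st.py
```

```text
t 23.5 TCP on insert [-56.53   0.99 -21.41] rot err mrad(tool) [-0.8 -0.5 -0. ] F ins [-2.3 -1.6 14.4] op 0.236 gf 61.6
```

{"fn": "jog_arm", "kwargs": {"series": [[[0,0,-0.5,0,0,0,10],[0,0,0,0,0,0,38],[0,0,0,0,0,0,38],[0,0,0,0,0,0,38],[0,0,0,0,0,0,38],[0,0,-5,0,0,0,38],[0,0,-10,0,0,0,38],[0,0,-20,0,0,0,38],[0,0,-30,0,0,0,38],[0,0,-30,0,0,0,38]]]}}

```text
time_s: 24.5
eef_pos: [0.5037, -0.057, 0.1213]
eef_rot: [0.197, 0.738, 0.623, 0.166]
wrist_force: [0.2, -0.0, 0.3]
opening: 0.442
grasp_force: 0.0
```

{"fn": "jog_arm", "kwargs": {"series": [[[0,0,-20,0,0,0,38],[0,0,-20,0,0,0,38],[0,0,0,0,0,0,38],[0,0,0,0,0,0,38],[0,0,0,0,0,0,38],[0,0,0,0,0,0,38],[0,0,0,0,0,0,38],[0,0,0,0,0,0,38],[0,0,0,0,0,0,38],[0,0,0,0,0,0,38]]]}}

```text
time_s: 25.5
eef_pos: [0.485, -0.0538, 0.1554]
eef_rot: [0.198, 0.738, 0.623, 0.167]
wrist_force: [-0.5, -0.1, -0.0]
opening: 0.45
grasp_force: 0.0
```

```bash
python3 chk.py w5; python3 - <<'E'
from h import *
a=np.load("top1.npy")[...,2]
c=ctrl.camera("top");b=cloud(c)[...,2]
for n,(x0,y0,x1,y1) in dict(apple=(195,160,235,200),bowl=(258,145,318,203),jar=(338,140,370,182),lemon=(373,302,405,340)).items():
    print(n,np.nanmedian(np.abs(a-b)[y0:y1,x0:x1]).round(4),(np.abs(a-b)[y0:y1,x0:x1]>.01).mean().round(3))
E
```

```text
t 25.5 TCP on insert [-56.92   1.1  113.36] rot err mrad(tool) [ 0.2 -0.4  0.3] F ins [-0.4 -0.2  0.2] op 0.45 gf 0.0
face [-2.000e-03  1.000e-03 -1.431e+00] 34362
 x 56 y -54 -40 height over face [-3.5 -2.7 -2. ] 148
 x 56 y -25 25 height over face [-3.7 -2.8 -1.9] 589
 x 56 y 35 44 height over face [-3.7 -2.9 -2. ] 120
 x 56 y 45 54 height over face [-3.7 -2.9 -2. ] 126
 x 0 y -54 -40 height over face [-3.5 -2.9 -1.9] 110
 x 0 y -25 25 height over face [ -2.2 197.2 207.3] 4583
 x 0 y 35 44 height over face [-3.8 -2.8 -2. ] 124
 x 0 y 45 54 height over face [-3.6 -2.7 -1.9] 126
 x -56 y -54 -40 height over face [-3.6 -2.8 -2.1] 150
 x -56 y -25 25 height over face [ -2.7 198.5 206.6] 3543
 x -56 y 35 44 height over face [-3.7 -3.  -2.1] 119
 x -56 y 45 54 height over face [-3.7 -2.8 -1.9] 120
apple 0.0015 0.0
bowl 0.0015 0.0
jar 0.0013 0.0
lemon 0.0015 0.0
```

View pics/w5.png

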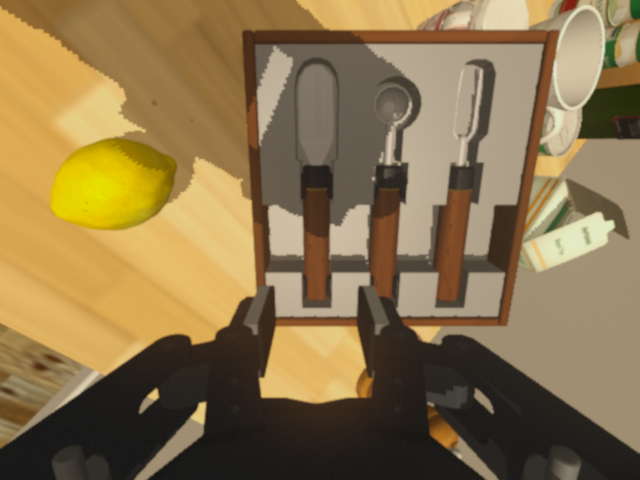

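Both tools lie about 2.8 mm below the face at both ends, matching the fork: the spreader handle is at (316,240) and the baller's bowl at (393,105) is open side out. The bystanders have not moved, so I'm handing in.

```bash
python3 -c "
from bench import ctrl
print(ctrl.hand_in())"
```

```text
the job is handed in; nothing more can be done
None
```

The melon baller and then the spreader are snapped home in their own cutouts, about 3 mm below the face at both ends, with the fruit, bowl and jar unmoved; I handed the job in at about 26 s.

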